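Switch on the guarded xenon lamp supply

TASK

Switch on the xenon lamp supply, the grey box with the red guard: put a fingertip under the guard's lip and lift it, and while the outside of that finger keeps it up push the toggle beneath over to the back (on); then draw the finger out so that the guard drops shut over the switch. The yellow-guarded mercury lamp supply stays off with its guard shut. A light touch is enough: pinch and force nothing, pick nothing up, do not shove or tip the supplies out of place, and leave the other things on the bench where they are.

Things in the scene. Friction and masses are not known exactly. Their poses are not given: they have to be found in the camera images.
- xenon_supply: the xenon lamp supply: a loose grey steel bench box 150 (x) x 110 (y) x 62 (z) mm on four rubber feet, 3 to 4.6 kg, with a black front panel and, on its flat top at z = 62 mm, one toggle switch under a red guard. Origin: centre of its underside; x points from its front (robot side) to its back, y to its left, z up. The toggle sits 51 mm ahead of the centre (x = -51, y = 0)
- xenon_supply_guard (a joint): angle of the red guard: 0 shut over the toggle; grows as its front rises, stop at 1.5. A light spring (about 0.4 N at its lip) always closes it and nothing latches it open, so it must be held up. While a finger under it pushes the toggle, its lip slides up to about 35 mm above the fingertip: turn a smooth side of the fingers to it, as a step there would catch the lip
- xenon_supply_guard_lip (a point): middle of the front edge of the red guard's lifting lip (30 mm wide, 2.5 mm thick), on its underside; moves with the guard. Closed: 12 mm above the box's top, 55 mm ahead of the hinge (x = -89 mm), so it overhangs the box's front face by 14 mm. The lip runs 15 mm back to the foot of the guard's front wall; nothing is below the lip in front of the box
- xenon_supply_guard_hinge (a point): middle of the hinge pin of the red guard, fixed on the supply, 34 mm ahead of its centre (x = -34 mm) and 12 mm above its top; the pin lies along the supply's y. The guard is an upside-down channel of 2.5 mm plastic, 30 mm wide, inside 25 mm wide and open below; shut, its walls end 12 mm and its roof 39.5 mm above the box's top
- xenon_supply_toggle (a joint): angle of the metal toggle under the red guard: 0 = off, leaning 0.4 rad to the front; 0.8 = on, leaning 0.4 rad to the back, towards the guard's hinge. It snaps over the middle (0.4) by itself and takes about 2 N near its tip
- xenon_supply_toggle_tip (a point): centre of the rounded top of the toggle under the red guard, radius 4.5 mm, 26 mm from the toggle's pivot, which is 5 mm above the box's top at x = -51 mm. Off, this point is 10 mm ahead of the pivot and 29 mm above the box's top; it moves with the toggle
- mercury_supply: the mercury lamp supply: a loose grey steel bench box 150 (x) x 110 (y) x 62 (z) mm on four rubber feet, 3 to 4.6 kg, with a black front panel and, on its flat top at z = 62 mm, one toggle switch under a yellow guard. Origin: centre of its underside; x points from its front (robot side) to its back, y to its left, z up. The toggle sits 51 mm ahead of the centre (x = -51, y = 0)
- mercury_supply_guard (a joint): angle of the yellow guard: 0 shut over the toggle; grows as its front rises, stop at 1.5. A light spring (about 0.4 N at its lip) always closes it and nothing latches it open, so it must be held up. While a finger under it pushes the toggle, its lip slides up to about 35 mm above the fingertip: turn a smooth side of the fingers to it, as a step there would catch the lip
- mercury_supply_guard_lip (a point): middle of the front edge of the yellow guard's lifting lip (30 mm wide, 2.5 mm thick), on its underside; moves with the guard. Closed: 12 mm above the box's top, 55 mm ahead of the hinge (x = -89 mm), so it overhangs the box's front face by 14 mm. The lip runs 15 mm back to the foot of the guard's front wall; nothing is below the lip in front of the box
- mercury_supply_guard_hinge (a point): middle of the hinge pin of the yellow guard, fixed on the supply, 34 mm ahead of its centre (x = -34 mm) and 12 mm above its top; the pin lies along the supply's y. The guard is an upside-down channel of 2.5 mm plastic, 30 mm wide, inside 25 mm wide and open below; shut, its walls end 12 mm and its roof 39.5 mm above the box's top
- mercury_supply_toggle (a joint): angle of the metal toggle under the yellow guard: 0 = off, leaning 0.4 rad to the front; 0.8 = on, leaning 0.4 rad to the back, towards the guard's hinge. It snaps over the middle (0.4) by itself and takes about 2 N near its tip
- mercury_supply_toggle_tip (a point): centre of the rounded top of the toggle under the yellow guard, radius 4.5 mm, 26 mm from the toggle's pivot, which is 5 mm above the box's top at x = -51 mm. Off, this point is 10 mm ahead of the pivot and 29 mm above the box's top; it moves with the toggle
- tape_roll: loose roll of brown tape, 92 mm across, 48 mm high, lying flat; origin: centre of its underside. A bystander
- amber_vial: loose brown vial with black cap, 23 mm across, 55 mm high; origin: centre of its underside. A bystander
- clear_vial: loose clear vial with white cap, 28 mm across, 65 mm high; origin: centre of its underside. A bystander
- bottle: loose white wash bottle with red cap, 94 x 88 x 200 mm; origin: centre of its underside. A bystander
- beaker: loose small glass beaker, 44 mm across, 57 mm high; origin: centre of its underside. A bystander
- screwdriver: loose red-handled screwdriver, 159 mm long, 15 mm high, lying flat; origin: centre of its underside. A bystander

How it is judged:
On the way, in this order (a step that is already met when the one before it is completed fails the run):
1. the red guard is lifted while its toggle is still off (value of joint xenon_supply_guard above 0.35 rad and value of joint xenon_supply_toggle below 0.2 rad), for 0.1 s.
2. the toggle is flipped on under the raised red guard (value of joint xenon_supply_toggle above 0.65 rad and value of joint xenon_supply_guard above 0.25 rad), for 0.1 s.
At the end, for the whole second after the job is handed in: The xenon supply's toggle is on (joint above 0.65 rad) and its red guard shut (below 0.06 rad); the mercury supply's toggle is off (below 0.15) and its yellow guard shut (below 0.06); both supplies within 20 mm, and the bystanders within 30 mm, of where they started, all at rest (value of joint xenon_supply_toggle above 0.65 rad and value of joint each of xenon_supply_guard, mercury_supply_guard below 0.06 rad and value of joint mercury_supply_toggle below 0.15 rad and linear speed of each of xenon_supply, mercury_supply, tape_roll, amber_vial, clear_vial, bottle, beaker, screwdriver below 0.02 m/s and not (distance of xenon_supply from where it was at the start of the episode above 0.02 m) and not (distance of mercury_supply from where it was at the start of the episode above 0.02 m) and not (distance of tape_roll from where it was at the start of the episode above 0.03 m) and not (distance of amber_vial from where it was at the start of the episode above 0.03 m) and not (distance of clear_vial from where it was at the start of the episode above 0.03 m) and not (distance of bottle from where it was at the start of the episode above 0.03 m) and not (distance of beaker from where it was at the start of the episode above 0.03 m) and not (distance of screwdriver from where it was at the start of the episode above 0.03 m)); the robot touches nothing.
It fails at once if a lamp supply is shoved, tipped or lifted out of place (20 mm or 0.1 rad) (distance of any of xenon_supply, mercury_supply from where it was at the start of the episode above 0.02 m or angle between any of xenon_supply, mercury_supply's own z axis and vertical above 0.1 rad).
It fails at once if the fingers pinch or force a supply, its guard or its toggle (over 30 N) (contact force between the fingers and xenon_supply above 30 N or contact force between the fingers and mercury_supply above 30 N).
It fails at once if the yellow guard is lifted (0.3 rad) or the mercury supply switched on (value of joint mercury_supply_guard above 0.3 rad or value of joint mercury_supply_toggle above 0.4 rad).
It fails at once if a bystander is moved by more than 30 mm or lifted (distance of any of tape_roll, amber_vial, clear_vial, bottle, beaker, screwdriver from where it was at the start of the episode above 0.03 m).
It also fails if it takes over 35 s, if anything falls off the work surface, if the arm or the gripper's body presses on something with over 40 N, if the wrist force passes 120 N, or if a joint passes its speed limit or range.

ROBOT

A 7-joint arm with a two-finger parallel gripper is mounted at the origin on a cart in front of the work surface, level with it; the furniture and walls round the work are solid. World frame = base frame: x ahead of the robot, y to its left, z up, the work surface at z = 0. Lengths are in m, angles in rad, forces in N, time in s.
With the tool pointing down it reaches from about 0.35 to 0.9 m from the base axis. Payload 19.9 kg.
Tool frame: the origin (TCP) lies between the finger pads; the fingertips stand 19 mm ahead of it and the grasp point (between the pads) is the TCP; z points along the fingers, y is the line along which they close (so a half turn about z gives the same grasp; the last joint's range is limited). The gripper opens to 94 mm and grips with 3 to 60 N. Pads are 16 mm wide; open, the fingers measure 119 mm over their backs; the gripper's body (75 mm by 177 mm) begins 78 mm behind the grasp point.
Start: joints at [1.177, 0.417, -0.01, 1.614, 0.005, 1.111, -0.053], TCP at [0.215, -0.587, 0.224] pointing down, gripper open.
Joint ranges: [-2.81, 2.81], [-0.39, 2.02], [-1.27, 1.25], [0.06, 2.57], [-1.19, 4.33], [0.19, 2], [-2.82, 2.82]. Speed limits (rad/s): [1.89, 1.89, 2.39, 2.39, 3.01, 3.01, 3.01].

INTERFACE

Orientations are given as a 3x3 rotation matrix whose columns are the frame's x, y, z axes.
In Python, from rig import robot gives the robot as it stands. Calls block until the motion is done:
- robot.move_ptp(position, orientation): joint-space move of the TCP to a pose.
- robot.move_linear(position, velocity=0.15, frame=None, threshold=None): straight line of the TCP; frame=None keeps the orientation; velocity is the mean speed in m/s. With threshold (N) it stops when the force on the tool has changed by that much, and returns True; else False.
- robot.goto_joints(angles): joint-space move.
- robot.gripper_to(opening): finger opening in m; the grip force is fixed at half the most; returns when the fingers have stopped.
- robot.pause(seconds).
- robot.ik(position, orientation): joint angles nearest the present ones, or None.
- robot.get_state(): the state.
- robot.grab_frame(name): name is "side" or "top" or "wrist"; returns the picture (400x640x3 uint8, red, green, blue); there is no depth.
- robot.camera_info(name): a dict with "fx", "fy", "cx", "cy" (pixels), "dist" ([k1, k2, p1, p2, k3] as OpenCV has them; the pictures are not rectified), "rvec" (rotation vector, rad) and "tvec" (3), from world to camera coordinates, as OpenCV has them. Camera axes: x right, y down, z forward; pixel columns grow to the right and rows downward; lengths in m; the calibration is good to about 2 mm. A picture is of the moment at which its call begins: read the wrist's pose just before it. camera_info takes no time and is no camera call; for the wrist camera it gives the pose at the moment of the call.
A pose or a line that the arm cannot do raises robot.PlanningError and nothing moves.
- robot.sign_off(): hands the job in; it is judged then, once.
The state is a dict: "time": time; "qpos": joint angles; "joint_vel": joint speeds; "effort": joint torques, N m; "ee_pos": TCP position; "tool_rot": TCP orientation; "force": force on the tool from outside, world axes, zero at the start; "moment": the same for the moment, N m; "opening": finger opening in m; "grasp_force": force on a finger pad.
Only numpy, scipy, OpenCV 4.12 (cv2) and the standard library are available. Lean on these libraries where they do the work, as an engineer would, in place of code of your own. Each camera call takes 0.05 s, during which the arm holds its last target. There are 200 camera calls.

## Working session

There is one attempt and no reset: what is moved stays moved. The work goes in short steps, each a Python script; the robot and the scene stay as the last script left them, time stands still between calls to the robot, and variables do not carry over. Pictures are saved under pics/ and viewed, at most 13 in all, crops included, and the job is handed in when it is done.

```bash
ls; mkdir -p pics; python3 - <<'E'
from rig import robot
import cv2,numpy as np
for n in ["top","side"]:
    f=robot.grab_frame(n); cv2.imwrite(f"pics/{n}0.png",f[:,:,::-1])
    print(n,robot.camera_info(n))
s=robot.get_state();print(s["time"],s["ee_pos"],s["tool_rot"],s["opening"],s["force"])
E
```

```text
pics
top {'fx': 445.9759724164027, 'fy': 445.9759724164027, 'cx': 317.40041433369584, 'cy': 198.30180163253473, 'dist': array([-0.05085347,  0.        ,  0.        ,  0.        ,  0.        ]), 'rvec': array([ 2.18501887, -2.15366199,  0.06229302]), 'tvec': array([0.12057792, 0.61575314, 1.53752487])}
side {'fx': 410.63293283586864, 'fy': 410.63293283586864, 'cx': 315.2148267585048, 'cy': 200.3611302670126, 'dist': array([-0.0915671,  0.       ,  0.       ,  0.       ,  0.       ]), 'rvec': array([ 0.41613914, -2.67241648,  1.31677251]), 'tvec': array([0.58522239, 0.1095448 , 1.18631005])}
0.1 [ 0.21525167 -0.58642965  0.22388164] [[ 9.38748692e-01  3.44602160e-01 -4.95232306e-04]
 [ 3.44602496e-01 -9.38748158e-01  1.00744189e-03]
 [-1.17731764e-04 -1.11639304e-03 -9.99999370e-01]] 0.09413179925453576 [-0.49687846 -0.69309105 -0.02982688]
```

View pics/top0.png

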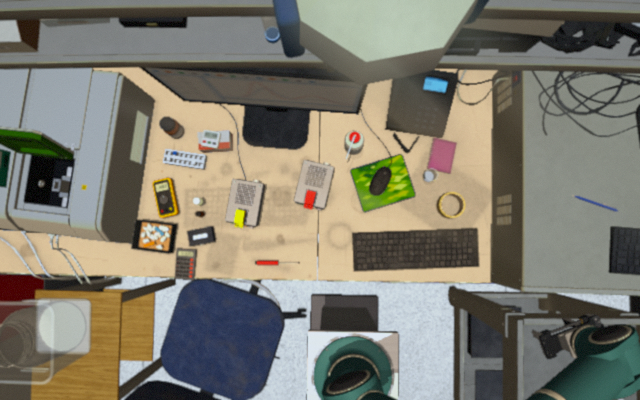

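View pics/side0.png

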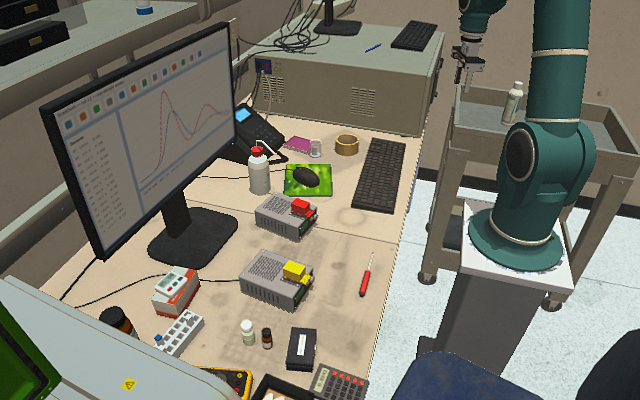

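The top picture shows the xenon supply (red guard) at about (314,185), the mercury supply at (246,202) and the robot base at (352,370). In the side picture the red guard is at about (301,207). Next I'll enlarge both.

```bash
python3 - <<'E'
import cv2
t=cv2.imread("pics/top0.png");s=cv2.imread("pics/side0.png")
cv2.imwrite("pics/tc.png",cv2.resize(t[150:220,285:345],None,fx=8,fy=8,interpolation=cv2.INTER_CUBIC))
cv2.imwrite("pics/sc.png",cv2.resize(s[185:245,245:325],None,fx=10,fy=10,interpolation=cv2.INTER_CUBIC))
E
```

```text
(no output)
```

View pics/tc.png

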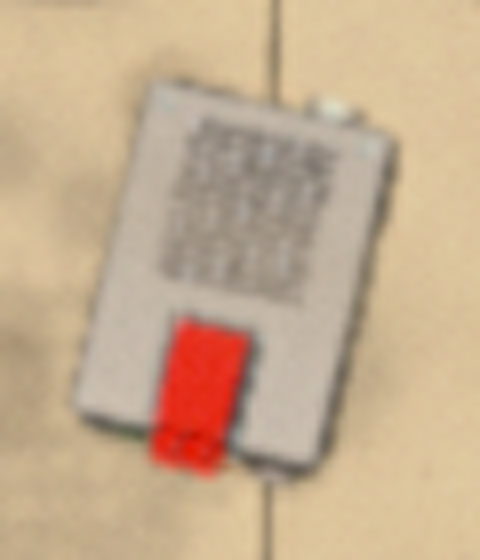

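View pics/sc.png

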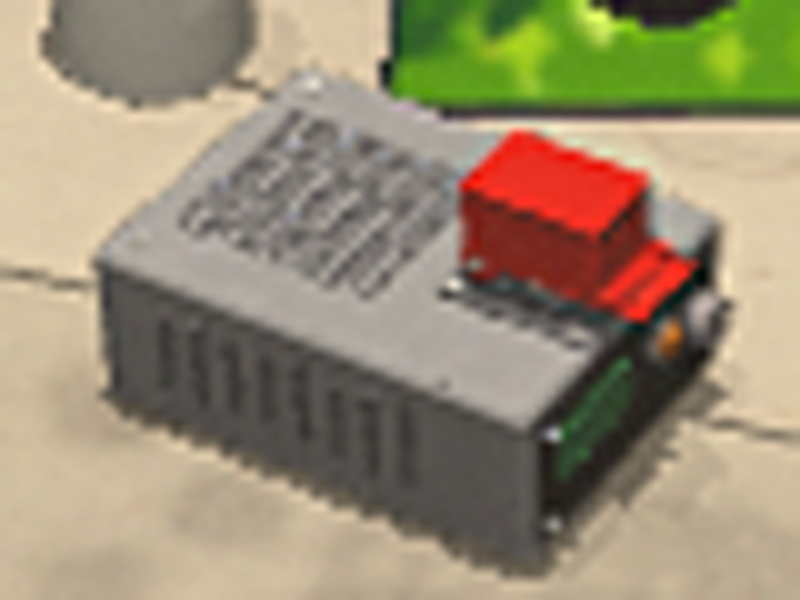

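Corners read in the enlarged crops:
- **Top crop:** BL (150,85), BR (395,138), FR (320,470), FL (80,410).
- **Side crop, top face:** FL (535,430), BL (100,262), BR (310,75), FR (715,222). The lip front edge runs from (640,320) to (695,265).

I'll fit the pose from these and take a look at the fingers.

```bash
cat > h.py <<'E'
import numpy as np,cv2
from rig import robot
def proj(n,P,ci=None):
    c=ci or robot.camera_info(n);K=np.array([[c["fx"],0,c["cx"]],[0,c["fy"],c["cy"]],[0,0,1.]])
    return cv2.projectPoints(np.float64(P),c["rvec"],c["tvec"],K,c["dist"])[0][:,0]
def w(p,L):
    x,y,a=p;L=np.float64(L);return np.c_[x+L[:,0]*np.cos(a)-L[:,1]*np.sin(a),y+L[:,0]*np.sin(a)+L[:,1]*np.cos(a),L[:,2]]
E
python3 - <<'E'
from h import *
from scipy.optimize import least_squares as ls
FL,FR,BL,BR=[-.075,.055,.062],[-.075,-.055,.062],[.075,.055,.062],[.075,-.055,.062]
lip=[[-.089,.015,.0735],[-.089,-.015,.0735]]
T=np.array([[150,85],[395,138],[320,470],[80,410]]);T=(T+.5)/8-.5+[285,150]
S=np.array([[535,430],[100,262],[310,75],[715,222],[640,320],[695,265]]);S=(S+.5)/10-.5+[245,185]
LT=[BL,BR,FR,FL];LS=[FL,BL,BR,FR]+lip
rt=lambda p:(proj("top",w(p,LT))-T).ravel(); rs=lambda p:(proj("side",w(p,LS))-S).ravel()
for f in (rt,rs,lambda p:np.r_[rt(p),rs(p)]):
    r=ls(f,[.5,.1,-.2]);print(r.x.round(4),f(r.x).round(1))
f=robot.grab_frame("wrist");s=robot.grab_frame("side")[0:100,420:520]
a=cv2.resize(f,(640,400));b=cv2.resize(s,(400,400),interpolation=cv2.INTER_CUBIC)
cv2.imwrite("pics/g.png",cv2.resize(np.hstack([a,b]),None,fx=.76,fy=.76)[:,:,::-1])
c=robot.camera_info("wrist");R=cv2.Rodrigues(c["rvec"])[0];st=robot.get_state()
print("cam in tool",np.array(st["tool_rot"]).T@(-R.T@c["tvec"]-st["ee_pos"]))
p=[*r.x]
a=p[2]
for al in (20,30,40,50):
  for sg in (0,1):
    A=np.deg2rad(al);z=np.array([np.cos(a)*np.cos(A),np.sin(a)*np.cos(A),-np.sin(A)])
    h=np.array([-np.sin(a),np.cos(a),0]);v=np.cross(h,z)
    for nm,y in (("yhor",h),("yhor-",-h),("yver",v),("yver-",-v)):
        if sg: continue
        R=np.c_[np.cross(y,z),y,z]
        print(al,nm,[None if q is None else np.round(q,2) for q in [robot.ik(w(p,[[-.12,0,.07]])[0]-.019*z,R),robot.ik(w(p,[[-.05,0,.09]])[0]-.019*z,R)]])
E
```

```text
[ 0.6604  0.1408 -0.2061] [ 0.  -0.8  0.5 -0.6  0.4  0.4 -0.9  0.9]
[ 0.6585  0.1465 -0.2067] [-0.4 -0.1 -1.2 -0.3 -0.9 -1.2  1.1 -0.9  0.7  1.2  0.6  0.7]
[ 0.6596  0.1434 -0.2105] [-0.6 -0.6 -0.2 -0.2 -0.5  0.7 -1.8  1.  -0.5 -0.9 -1.  -1.1 -0.7 -1.8
  1.1 -1.5  0.7  0.5  0.5  0.1]
cam in tool [ 0.07822032  0.00034238 -0.15963019]
20 yhor [array([-0.86,  0.76, -0.01,  2.41,  2.07,  1.24, -1.6 ]), array([-0.86,  0.72,  0.17,  2.34,  2.19,  1.08, -1.56])]
20 yhor- [array([-0.86,  0.76, -0.01,  2.41,  2.07,  1.24,  1.55]), array([-0.86,  0.72,  0.17,  2.34,  2.19,  1.08,  1.58])]
20 yver [array([-0.86,  0.76, -0.01,  2.41,  2.07,  1.24, -0.02]), array([-0.86,  0.72,  0.17,  2.34,  2.19,  1.08,  0.01])]
20 yver- [array([-0.02,  1.06, -0.91,  2.39,  2.3 ,  1.84, -2.68]), array([ 0.25,  1.16, -1.09,  2.31,  2.48,  1.8 , -2.37])]
30 yhor [array([-0.64,  0.61, -0.19,  2.41,  2.05,  1.07, -1.37]), array([-0.49,  0.58, -0.19,  2.31,  2.13,  0.97, -1.25])]
30 yhor- [array([-0.64,  0.61, -0.19,  2.41,  2.05,  1.07,  1.77]), array([-0.49,  0.58, -0.19,  2.31,  2.13,  0.97,  1.89])]
30 yver [arr
[... 542 characters left out ...]
0.88,  0.46]), array([-0.27,  0.5 , -0.37,  2.25,  1.95,  0.79,  0.61])]
40 yver- [array([ 0.2 ,  0.81, -1.09,  2.35,  2.  ,  1.33, -2.44]), array([ 0.3 ,  0.8 , -1.09,  2.24,  2.01,  1.21, -2.28])]
50 yhor [array([ 0.17,  0.61, -0.96,  2.28,  1.76,  0.95, -0.71]), array([-0.36,  0.42, -0.19,  2.18,  1.62,  0.52, -0.62])]
50 yhor- [array([-0.95,  0.42,  0.35,  2.32,  1.7 ,  0.38,  2.22]), array([-0.98,  0.47,  0.54,  2.2 ,  1.55,  0.23,  2.45])]
50 yver [array([-0.48,  0.41, -0.19,  2.3 ,  1.69,  0.58,  0.74]), array([-0.36,  0.42, -0.19,  2.18,  1.62,  0.52,  0.95])]
50 yver- [array([ 0.27,  0.69, -1.09,  2.28,  1.78,  1.06, -2.25]), array([ 0.35,  0.71, -1.09,  2.15,  1.76,  1.  , -2.07])]
```

View pics/g.png

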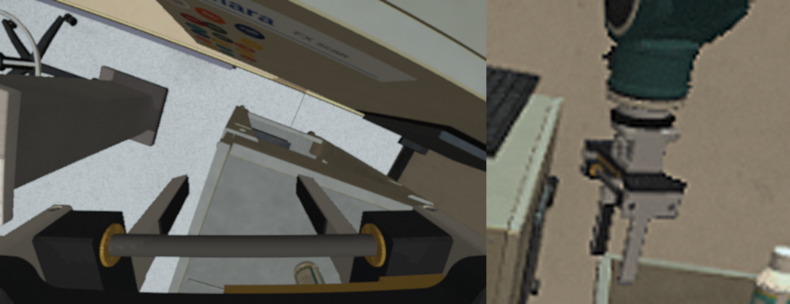

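The side crop shows two slim straight fingers below the body, and the wrist view shows both fingers with dark inner pads. Next I'll close the gripper and enlarge the view to check the smooth sides.

```bash
python3 - <<'E'
from h import *
robot.gripper_to(0.0);print(robot.get_state()["opening"],robot.get_state()["time"])
f=robot.grab_frame("wrist");cv2.imwrite("pics/w1.png",cv2.resize(f[200:400,200:440],None,fx=3,fy=3,interpolation=cv2.INTER_CUBIC)[:,:,::-1])
E
```

```text
0.0005802739113619016 1.6167
```

View pics/w1.png

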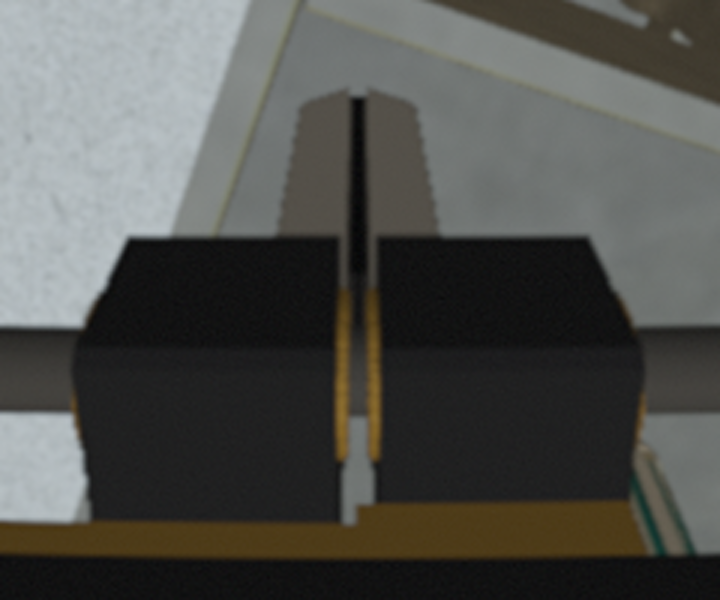

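The closed fingers show flat grey sides toward the camera (tool +x), with tips at about row 95 and the black knuckle block beginning at about row 238. I'll turn the +x side up (camera above), pitch 32° and hover in front. I'll also check how far from the tip the knuckle starts.

```bash
cat >> h.py <<'E'
def frame(a,al):
    A=np.deg2rad(al);z=np.array([np.cos(a)*np.cos(A),np.sin(a)*np.cos(A),-np.sin(A)])
    y=np.array([np.sin(a),-np.cos(a),0]);return np.c_[np.cross(y,z),y,z]
HW=.008
def tcp(p,T,R):  # TCP such that the upper tip corner is at T (supply coords, z above box top)
    P=w(p,[[T[0],T[1],.062+T[2]]])[0]; return P-.019*R[:,2]-HW*R[:,0]
E
python3 - <<'E'
from h import *
p=[.6595,.1435,-.207];R=frame(p[2],32)
st=robot.get_state();R0=np.array(st["tool_rot"]);c=robot.camera_info("wrist")
for z in (.019,.0,-.02,-.03,-.04,-.06):
    print(z,[proj("wrist",[st["ee_pos"]+R0@[x,0,z]],c)[0].round(0)for x in(.008,.012,.02)])
robot.move_linear([.30,-.42,.36],velocity=.3)
robot.move_ptp(tcp(p,[-.2,0,.10],R),R)
robot.move_linear(tcp(p,[-.15,0,.02],R))
st=robot.get_state();print(st["time"],st["ee_pos"],st["qpos"],st["force"])
np.save("cam.npy",np.array([robot.camera_info("wrist")],dtype=object),allow_pickle=True)
f=robot.grab_frame("wrist");cv2.imwrite("pics/w2.png",cv2.resize(f[:,:],None,fx=1.25,fy=1.25,interpolation=cv2.INTER_CUBIC)[:,:,::-1])
print(proj("wrist",w(p,[[-.089,.015,.074],[-.089,-.015,.074],[-.075,.055,.062],[-.075,-.055,.062],[.075,.055,.062],[.075,-.055,.062]])).round(0).tolist())
E
```

```text
0.019 [array([318., 230.]), array([318., 225.]), array([318., 213.])]
0.0 [array([318., 242.]), array([318., 236.]), array([318., 223.])]
-0.02 [array([318., 258.]), array([318., 251.]), array([318., 237.])]
-0.03 [array([318., 267.]), array([318., 259.]), array([318., 244.])]
-0.04 [array([318., 277.]), array([318., 269.]), array([318., 254.])]
-0.06 [array([318., 303.]), array([318., 295.]), array([318., 277.])]
6.375 [0.49262904 0.17841227 0.08565388] [-1.05761294  0.56060714  0.19377737  2.45927079  1.98027166  0.86414112
  1.66244691] [0.20369048 0.46187638 0.36182454]
[[300.0, 176.0], [337.0, 176.0], [257.0, 176.0], [380.0, 176.0], [274.0, 94.0], [363.0, 94.0]]
```

View pics/w2.png

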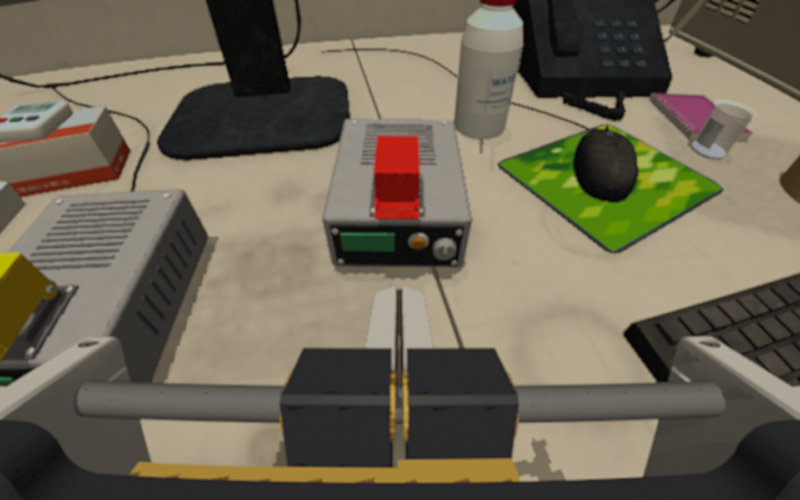

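The wrist view shows the lip's front edge at (376..421, 217), against a predicted (375..421, 220). The box corners agree to about 5 px of the enlarged picture, so the pose holds to roughly 2 mm. The finger's top side is smooth for at least 60 mm from the tip. Now I'll pitch to 40°, go under the lip and lift.

```bash
python3 - <<'E'
from h import *
p=[.6595,.1435,-.207];R=frame(p[2],40)
def go(T,v,th=None):
    r=robot.move_linear(tcp(p,T,R),velocity=v,frame=R,threshold=th);s=robot.get_state()
    print(T,r,round(s["time"],2),(s["ee_pos"]-tcp(p,T,R)).round(4),s["force"].round(2));return r
go([-.15,0,.012],.1); go([-.115,0,.002],.1)
if not go([-.080,0,.003],.04,5):
    go([-.080,0,.034],.04,8); robot.pause(.2)
a=robot.grab_frame("side")[175:245,245:345];b=robot.grab_frame("wrist")[80:360,120:520]
cv2.imwrite("pics/l.png",np.vstack([cv2.resize(a,(400,280),interpolation=cv2.INTER_CUBIC),b])[:,:,::-1])
E
```

```text
[-0.15, 0, 0.012] False 6.73 [0.0006 0.0002 0.0017] [ 0.12 -0.34 -0.05]
[-0.115, 0, 0.002] False 7.25 [-0.0007 -0.0001 -0.0005] [ 0.01 -0.14 -0.03]
[-0.08, 0, 0.003] False 8.28 [-0.0002  0.0001 -0.0001] [0.61 0.88 0.62]
[-0.08, 0, 0.034] False 9.2 [-0.0001  0.     -0.0002] [-0.53  0.39 -0.03]
```

View pics/l.png

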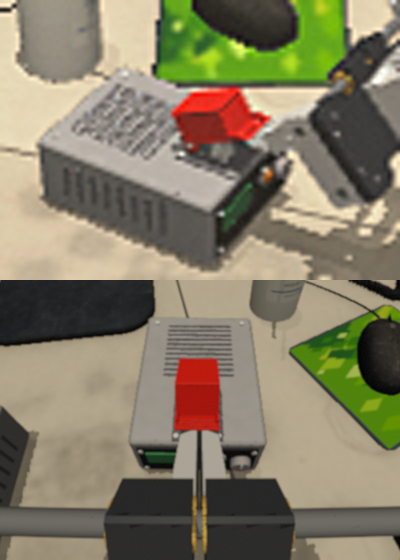

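The red guard is up on the fingertip (side view, (235,115)), roughly 0.45 rad, and the finger is centred under the lip. I'll lift slightly more for margin, then push the toggle.

```bash
python3 - <<'E'
from h import *
p=[.6595,.1435,-.207];R=frame(p[2],40)
def go(T,v,th=None):
    r=robot.move_linear(tcp(p,T,R),velocity=v,frame=R,threshold=th);s=robot.get_state()
    print(T,r,round(s["time"],2),(s["ee_pos"]-tcp(p,T,R)).round(4),s["force"].round(2));return r
go([-.076,0,.038],.04,8); robot.pause(.25)
go([-.070,0,.024],.05,8)
go([-.048,0,.022],.03,9); robot.pause(.2)
a=robot.grab_frame("side")[175:245,245:345];b=robot.grab_frame("wrist")[80:360,120:520]
cv2.imwrite("pics/t.png",np.vstack([cv2.resize(a,(400,280),interpolation=cv2.INTER_CUBIC),b])[:,:,::-1])
E
```

```text
[-0.076, 0, 0.038] False 9.79 [ 0.0003 -0.0001  0.0003] [ 0.46  0.21 -0.07]
[-0.07, 0, 0.024] False 10.5 [-0.0001 -0.0002 -0.0002] [-0.86  0.59 -0.42]
[-0.048, 0, 0.022] False 11.38 [-0.0001 -0.0001 -0.    ] [-0.31 -0.83 -1.1 ]
```

View pics/t.png

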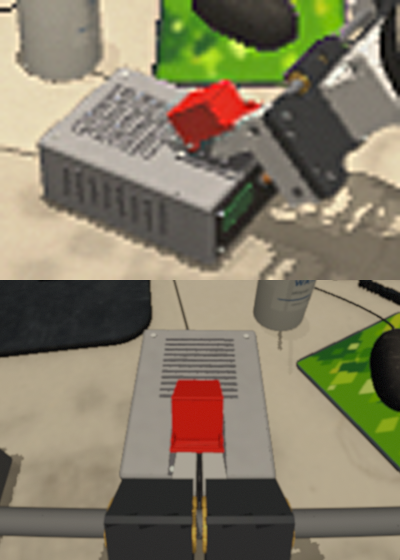

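The guard rides at about 0.65 rad on the smooth finger face; the toggle is hidden. To be sure it went over, I'll press gently on to the toggle's end stop, with a force threshold.

```bash
python3 - <<'E'
from h import *
p=[.6595,.1435,-.207];R=frame(p[2],40)
def go(T,v,th=None):
    r=robot.move_linear(tcp(p,T,R),velocity=v,frame=R,threshold=th);s=robot.get_state()
    print(T,r,round(s["time"],2),(s["ee_pos"]-tcp(p,T,R)).round(4),s["force"].round(2));return r
go([-.042,0,.021],.015,5); robot.pause(.2); print(robot.get_state()["force"])
a=robot.grab_frame("side")[190:230,275:325]
cv2.imwrite("pics/u.png",cv2.resize(a,(800,600),interpolation=cv2.INTER_CUBIC)[:,:,::-1])
E
```

```text
[-0.042, 0, 0.021] True 11.99 [-0.0032  0.0008  0.0001] [-5.02  0.46  4.65]
[-2.9837105   0.79449736  3.79499803]
```

View pics/u.png

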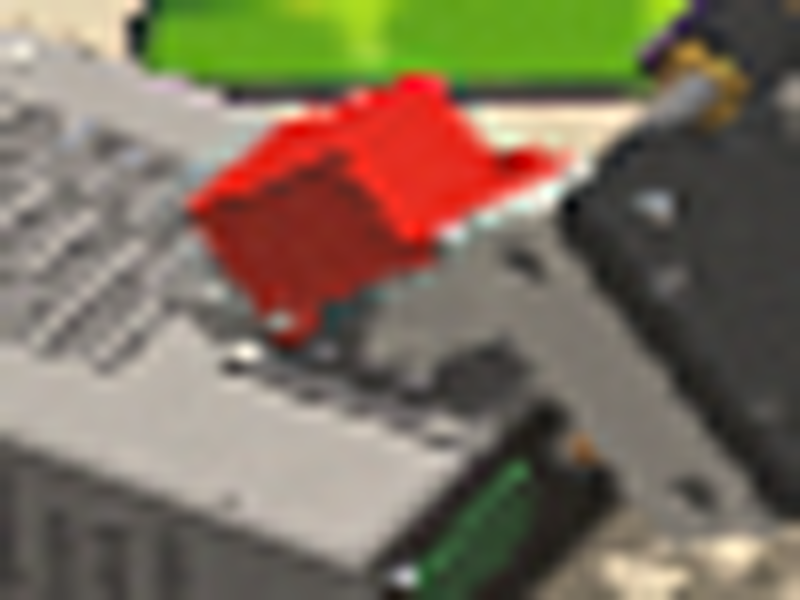

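A firm stop came at about x = -45 mm, which matches the toggle's on-stop. In the picture the fingertip sits right at the hinge with the guard raised. Now I'll draw out horizontally and check the result.

```bash
python3 - <<'E'
from h import *
p=[.6595,.1435,-.207];R=frame(p[2],40)
def go(T,v,th=None):
    r=robot.move_linear(tcp(p,T,R),velocity=v,frame=R,threshold=th);s=robot.get_state()
    print(T,r,round(s["time"],2),s["force"].round(2));return r
go([-.05,0,.022],.03); go([-.115,0,.022],.05); go([-.16,0,.05],.1); robot.pause(.5)
a=robot.grab_frame("side")[175:245,245:345];b=robot.grab_frame("wrist")[40:320,120:520]
cv2.imwrite("pics/e.png",np.vstack([cv2.resize(a,(400,280),interpolation=cv2.INTER_CUBIC),b])[:,:,::-1])
E
```

```text
[-0.05, 0, 0.022] False 12.54 [ 0.   -0.29  0.22]
[-0.115, 0, 0.022] False 13.99 [-0.35  0.22 -0.45]
[-0.16, 0, 0.05] False 14.68 [-0.06  0.57  0.46]
```

View pics/e.png

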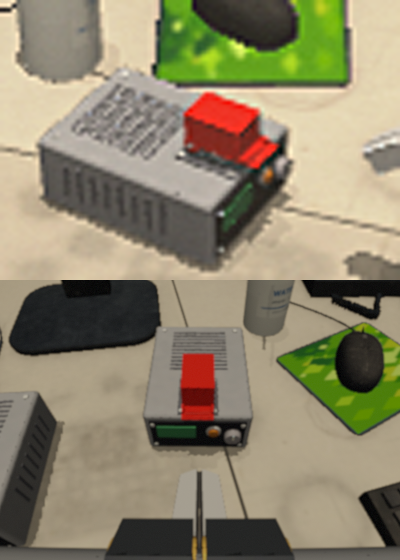

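The guard is shut again, the box sits where it was, and the gripper is clear. I'll hand it in.

```bash
python3 -c "
from rig import robot
print(robot.sign_off())"
```

```text
the job is handed in; nothing more can be done
None
```

I pushed the xenon toggle over to its on-stop (felt as a force stop at the right place; the toggle itself was out of camera view), the red guard dropped shut over it, nothing else was touched, and the job is handed in; no verdict came back.

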